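# Clear the pad and stack the parts cups mouth-down

## Task

First clear the metal tube offcut off the black pad into the red scrap crate. Then take the two parts cups from the sloping rack and stack them, in either order, mouth-down and upright in the middle of the pad so that no grit gets in: one standing on the pad, the other squarely on top of it, its rim on the rim of the lower one all round. Put the cups down gently rather than dropping them, let go, and leave the bottle and tools as they are.

Things in the scene. Friction and masses are not known exactly. Their poses are not given: they have to be found in the camera images.
- offcut_center (a point): centre of the offcut: a piece of bare aluminium square tube, 90 long (its x axis) by 30 wide (y) by 30 high (z), about 160 g, lying flat on the pad, turned any way
- crate: red plastic scrap crate fixed on the bench, open at the top, 170 x 170 outside, 90 high, walls 5; origin at the centre of its underside on the bench
- pad_top (a point): centre of the top face of the stacking pad: a fixed 130 x 130 square of dark wood with a black rubber top; the top face is 15 above the bench
- rack: grey sloping draining rack fixed on the bench, 220 wide (its y axis, level), about 105 deep (x) and 72 high. Its board slopes up at 30 degrees along the rack's +x and has a steel lip 25 high (square to the board) along its low, -x edge. Origin: centre of its footprint, on the bench. z up
- cup_blue_center (a point): centre (half-way up, on the axis) of the blue enamelled steel cup: straight round can, diameter 60, height 80 overall, wall 4, one end open; the closed end has a raised steel rim 9 wide. Its z axis points from the open mouth to the closed end. It starts mouth-down on the rack's slope against the lip, so z leans 30 degrees from vertical towards the rack's -x. About 150 g, rigid
- cup_yellow_center (a point): centre of the yellow parts cup, otherwise the same as the blue one
- cup_blue: the same blue cup, origin at the centre of its open mouth, z towards the closed end (centre at z = 40); the cups start at rack y = +55 and -55, either way round
- cup_yellow: the same yellow cup, origin at the centre of its open mouth, z towards the closed end
- oil_bottle: green bottle with a red cap, 60 in diameter, 180 high, standing on the bench; a bystander; origin under its centre
- wrench: steel wrench, 180 long, lying on the bench; a bystander; its x axis runs along it
- screwdriver: screwdriver, 180 long, lying on the far side of the bench; a bystander; its x axis runs along it

How it is judged:
By the outcome, as a careful person would: the job done as asked, in the order asked, and still so for the second after the job is handed in, with the robot touching nothing.
It also fails if it takes over 61 s, if anything falls off the work surface, if the arm or the gripper's body presses on something with over 40 N, if the wrist force passes 120 N, or if a joint passes its speed limit or range.

## Robot

A 6-joint arm with a two-finger parallel gripper is mounted at the origin on the work surface. World frame = base frame: x ahead of the robot, y to its left, z up, the work surface at z = 0. Lengths are in m, angles in degrees, forces in N, time in s.
With the tool pointing down it reaches from about 0.35 to 0.975 m from the base axis. Payload 7.1 kg.
Tool frame: the origin (TCP) lies at the very end of the fingers, on their centre line; the grasp point (between the pads) lies 19 mm behind it; z points along the fingers, y is the line along which they close (so a half turn about z gives the same grasp; the last joint's range is limited). The gripper opens to 88 mm and grips with 3 to 60 N. Pads are 20 mm wide; open, the fingers measure 115 mm over their backs; the gripper's body (75 mm by 178 mm) begins 61 mm behind the grasp point.
Start: joints at [64.4, 24.242, 93.386, -0, 62.372, -1.089], TCP at [0.259, 0.569, 0.223] pointing down, gripper open.
Joint ranges: [-172.04, 172.04], [-51.8, 120.97], [4.93, 147.93], [-75.15, 255.16], [6.16, 154.13], [-145.62, 145.62]. Speed limits (degrees/s): [136.94, 136.94, 172.46, 180, 180, 180].

## Interface

Orientations are given as a 3x3 rotation matrix whose columns are the frame's x, y, z axes.
In Python, from bench import arm gives the robot as it stands.
- The arm moves only by the tool step_arm, never from a script. Its argument "rows" is one flat list of numbers, 5 for each row, row after row: the opening, from 0 (shut) to 1 (fully open), then the shift along the tool's x, y, z in units of 30 mm (1.0 is 30 mm), then the turn about the tool's z in units of 5 degrees (1.0 is 5 degrees). A call has 1 to 5 rows; each row shifts and turns the commanded pose from where the row before left it, along the tool's axes as they then stand; what a row does not reach is not made up. A row lasts 1/12 s, in which the tool goes at most 41.7 mm and 7.16 degrees, less where a joint would pass 70% of its speed; a pose out of reach is approached as far as the arm can. A call is refused whole if a number of a shift passes 1 or a number of a turn 1, either way. A call with a gripper value outside its range is refused whole. The fingers move at their own pace and stop on an object; "force" is the grip in N (left out, the last holds). Time passes only in rows, so rows that do not move let the fingers close. It gives the time, the measured TCP pose, the force, the opening and the grip force at its end, in the units of the state.
- arm.get_state(): the state, without advancing time (a new reading comes with each control period).
- arm.get_image(name): name is "scene" or "top"; returns the picture (420x560x3 uint8, red, green, blue); there is no depth.
- arm.get_calibration(name): a dict with "fx", "fy", "cx", "cy" (pixels), "dist" ([k1, k2, p1, p2, k3] as OpenCV has them; the pictures are not rectified), "rvec" (rotation vector, rad) and "tvec" (3), from world to camera coordinates, as OpenCV has them. Camera axes: x right, y down, z forward; pixel columns grow to the right and rows downward; lengths in m; the calibration is good to about 2 mm. A picture is of the moment at which its call begins. get_calibration takes no time and is no camera call.
- arm.hand_in(): hands the job in; it is judged then, once.
The state is a dict: "clock": time; "joints": joint angles; "qvel": joint speeds; "tau": joint torques, N m; "eef_pos": TCP position; "tcp_rot": TCP orientation; "ft_force": force on the tool from outside, world axes, zero at the start; "wrist_torque": the same for the moment, N m; "grip_width": finger opening in m; "gripper_force": force on a finger pad.
Only numpy, scipy, OpenCV 4.12 (cv2) and the standard library are available. Lean on these libraries where they do the work, as an engineer would, in place of code of your own. Each camera call takes 0.05 s, during which the arm holds its last target. There are 200 camera calls.

## Working session

There is one attempt and no reset: what is moved stays moved. The work goes in short steps, Python scripts to look and compute and a tool call to move; the robot and the scene stay as the last step left them, time stands still between calls to the robot, and variables do not carry over. Pictures are saved under pics/ and viewed, at most 10 in all, crops included, and the job is handed in when it is done.

Besides the shell and the picture viewer there is one more tool, called as name(argument=value, ...), one argument or row to a line, values as JSON. step_arm: Moves the arm, as the interface text tells. Its arguments: {"type":"object","properties":{"rows":{"type":"array","items":{"type":"number"}},"force":{"type":"number"}},"required":["rows"]}

```bash
ls; mkdir -p pics
python3 - <<'E'
from bench import arm
import cv2
for n in("scene","top"):
    cv2.imwrite(f"pics/{n}0.png",arm.get_image(n)[:,:,::-1]); print(arm.get_calibration(n))
s=arm.get_state();print(s)
E
```

```text
pics
{'fx': 381.3793391860505, 'fy': 381.3793391860505, 'cx': 277.9405236704986, 'cy': 203.89571959519745, 'dist': array([0.00722419, 0.        , 0.        , 0.        , 0.        ]), 'rvec': array([ 1.40618464,  2.43157944, -0.62068983]), 'tvec': array([ 0.31499492, -0.41206871,  1.33596663])}
{'fx': 381.55922409938086, 'fy': 381.55922409938086, 'cx': 281.85188668755956, 'cy': 212.37315841606681, 'dist': array([-0.0680562,  0.       ,  0.       ,  0.       ,  0.       ]), 'rvec': array([ 2.14060362, -2.19440552,  0.08418463]), 'tvec': array([0.00788009, 0.56881495, 1.08275902])}
{'clock': 0.1, 'joints': array([ 6.44011825e+01,  2.42778947e+01,  9.34266698e+01, -8.68042282e-04,
        6.23730308e+01, -1.08886178e+00]), 'qvel': array([-0.06038344,  0.02299564, -0.1235785 , -0.00223812, -0.0169587 ,
        0.02568665]), 'tau': array([-1.40705928e-03, -5.45602226e+01, -2.74323428e+01,  6.45416253e-02,
        1.86845526e-02,  9.20708203e-06]), 'eef_pos': array([0.2590481 , 0.56823612, 0.22200559]), 'tcp_rot': array([[-9.09892114e-01,  4.14844563e-01, -5.73040684e-04],
       [ 4.14844959e-01,  9.09891287e-01, -1.22715811e-03],
       [ 1.23248561e-05, -1.35430452e-03, -9.99999083e-01]]), 'ft_force': array([-0.20112692, -0.56420913, -0.17503804]), 'wrist_torque': array([0.02274334, 0.01536526, 0.01623424]), 'gripper_force': 0.0, 'grip_width': 0.08743284163542855}
```

View pics/top0.png

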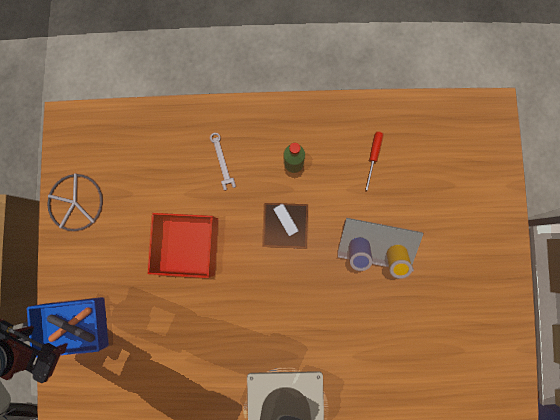

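View pics/scene0.png

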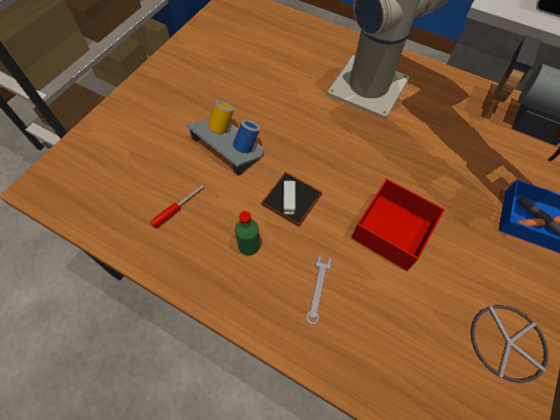

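The top view shows the offcut on the pad at about (286,220), the pad at (286,226), the crate at (183,245), the blue cup at (360,255), the yellow cup at (400,262), and the rack around (380,243). The scene view agrees: offcut (290,197), blue cup (246,136), yellow cup (221,117).

```bash
cat > h.py <<'E'
import numpy as np, cv2
from bench import arm
def cal(n):
    c=arm.get_calibration(n); K=np.array([[c['fx'],0,c['cx']],[0,c['fy'],c['cy']],[0,0,1.]])
    return K,c['dist'],c['rvec'],c['tvec']
C={n:cal(n) for n in('scene','top')}
def proj(n,P):
    K,d,r,t=C[n]; return cv2.projectPoints(np.asarray(P,float).reshape(-1,1,3),r,t,K,d)[0].reshape(-1,2)
def plane(n,uv,z):
    K,d,r,t=C[n]; R=cv2.Rodrigues(r)[0]; o=-R.T@t
    q=cv2.undistortPoints(np.asarray(uv,float).reshape(-1,1,2),K,d).reshape(-1,2)
    v=np.c_[q,np.ones(len(q))]@R; return o+v*((z-o[2])/v[:,2:])
def masks(im):
    h=cv2.cvtColor(im,cv2.COLOR_RGB2HSV); H,S,V=[h[...,i].astype(int) for i in range(3)]
    return dict(blue=(H>105)&(H<130)&(S>90),yellow=(H>18)&(H<32)&(S>170)&(V>90),
      black=(V<62),white=(S<50)&(V>110),red=((H<5)|(H>174))&(S>190))
E
python3 - <<'E'
from h import *
t=cv2.imread('pics/top0.png');s=cv2.imread('pics/scene0.png')
a=cv2.resize(t[190:290,140:440],(800,267),interpolation=cv2.INTER_CUBIC)
b=cv2.resize(s[90:220,170:330],(400,325),interpolation=cv2.INTER_CUBIC)
c=cv2.resize(s[165:285,290:450],(400,325),interpolation=cv2.INTER_CUBIC)
cv2.imwrite('pics/crop0.png',np.vstack([a,np.hstack([b,c])]))
for n,im in(('top',t),('scene',s)):
    M=masks(im[:,:,::-1]); print(n, -cv2.Rodrigues(C[n][2])[0].T@C[n][3])
    for k,m in M.items():
        nn,l,st,ce=cv2.connectedComponentsWithStats(m.astype(np.uint8))
        for i in range(1,nn):
            if 80<st[i,4]<9000 and 130<ce[i,0]<450 and 90<ce[i,1]<285: print(k,st[i],ce[i].round(1),cv2.minAreaRect(np.argwhere(l==i)[:,::-1].astype(np.int32)))
E
```

```text
top [ 0.46703469 -0.02064625  1.13023536]
yellow [389 245  22  20 246] [398.8 253.1] ((399.0841369628906, 253.84158325195312), (18.408187866210938, 20.099750518798828), 84.2894058227539)
yellow [394 264  15  11 137] [400.7 269. ] ((401.0, 269.0), (10.0, 14.0), 90.0)
white [210 133  26  57 360] [222.1 162.5] ((221.45285034179688, 160.58489990234375), (57.691429138183594, 12.63716983795166), 74.05460357666016)
white [273 204  25  32 357] [285.4 219.5] ((285.3307800292969, 219.45388793945312), (32.12499237060547, 11.287158966064453), 60.2551155090332)
white [ 338  218   85   60 2251] [378.8 242.6] ((378.7308044433594, 248.84616088867188), (79.42703247070312, 49.61738204956055), 11.309932708740234)
red [370 132  12  29 169] [375.9 145.5] ((375.7823486328125, 145.7294158935547), (7.48410177230835, 28.200960159301758), 12.528807640075684)
red [ 148  233   61   45 1088] [179.9 259.9] ((179.22940063476562, 254.51763916015625), (60.82032775878906, 41.95298385620117), 4.39870548248291)
scene [1.03998895 0.21513359 0.96227325]
blue [233 125  25  28 439] [244.4 139.7] ((244.46551513671875, 139.5
[... 744 characters left out ...]
), (68.4805679321289, 45.90754699707031), 22.380136489868164)
white [187 120  77  44 936] [224.6 141.8] ((225.4199981689453, 136.94000244140625), (77.0, 28.200002670288086), 36.869895935058594)
white [284 181  11  29 318] [289. 195.] ((289.0, 195.0), (28.0, 10.0), 90.0)
red [ 352  179   92   92 4719] [397.4 224.2] ((396.4094543457031, 224.39324951171875), (69.4033432006836, 71.63880920410156), 27.89727020263672)
red [151 203  29  24 261] [164.8 214.8] ((165.1199951171875, 214.66001892089844), (8.399999618530273, 32.599998474121094), 53.13010025024414)
red [240 211  11  12 100] [244.6 217. ] ((244.55770874023438, 216.78846740722656), (11.178619384765625, 9.805807113647461), 78.69007110595703)
```

View pics/crop0.png

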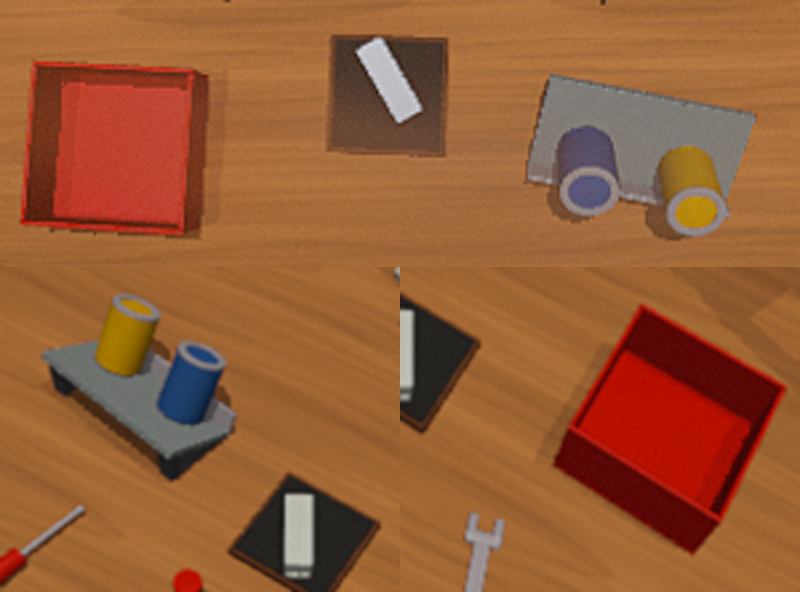

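The crop gives the pad corners, the rack's high edge from (548,75) to (755,117), and the cup closed ends at (589,191) and (694,212) in the top part and (199,359) and (133,308) in the scene part. I'll triangulate these.

Run:
```python
from h import *
T=lambda p: np.array(p,float)/2.6667+[140,190]-0.3
S=lambda p:(np.array(p,float)-[0,267])/2.5+[170,90]-0.3
pad=plane('top',T([(333,36),(447,38),(446,156),(327,150)]),.015); print('pad',pad.mean(0),pad[:,:2])
pad2=plane('scene',S([(289,475),(380,524),(330,600),(230,550)]),.015);print('pad2',pad2.mean(0))
o=plane('top',T([(357,49),(379,38),(421,112),(400,123)]),.045); print('off',o.mean(0),o[:,:2])
print('off2',plane('scene',[(289,192.5)],.045))
c=plane('top',T([(34,62),(207,71),(197,236),(22,229)]),.09);print('crate',c.mean(0),c[:,:2])
r=plane('top',T([(548,75),(755,117)]),.068);d=r[1]-r[0];print('rack high',r,np.linalg.norm(d),np.degrees(np.arctan2(d[1],d[0]))+90)
psi=np.arctan2(d[1],d[0])+np.pi/2
def tri(a,b):
    A=[];B=[]
    for n,uv in(('top',a),('scene',b)):
        K,dd,rv,t=C[n];R=cv2.Rodrigues(rv)[0];o=-R.T@t;p=plane(n,[uv],0)[0];v=(p-o)/np.linalg.norm(p-o)
        Q=np.eye(3)-np.outer(v,v);A.append(Q);B.append(Q@o)
    X=np.linalg.solve(sum(A),sum(B));return X,[proj(n,X)[0]-uv for n,uv in(('top',a),('scene',b))]
X={}
for k,a,b in(('blue',(589,191),(199,359)),('yellow',(694,212),(133,308))):
    x,e=tri(T(a),S(b)); X[k]=x; ax=np.array([-.5*np.cos(psi),-.5*np.sin(psi),.866]); print(k,'top',x,'ctr',x-.04*ax,np.round(e,1))
d=X['yellow']-X['blue'];print(np.linalg.norm(d),np.degrees(np.arctan2(d[1],d[0]))+90)
```

```text
pad [ 0.53185779 -0.01519978  0.015     ] [[ 0.59827695  0.0441184 ]
 [ 0.59280699 -0.08154834]
 [ 0.46333274 -0.0765847 ]
 [ 0.47301447  0.05321552]]
pad2 [ 0.53535559 -0.00903944  0.015     ]
off [ 0.54545214 -0.01676978  0.045     ] [[ 0.58004348  0.01689287]
 [ 0.59130282 -0.00698754]
 [ 0.51080782 -0.04983039]
 [ 0.49965444 -0.02715406]]
off2 [[ 0.54268664 -0.01810504  0.045     ]]
crate [0.47846774 0.2671956  0.09      ] [[0.57050291 0.35187519]
 [0.55657077 0.17047401]
 [0.38832361 0.182523  ]
 [0.39847368 0.3639102 ]]
rack high [[ 0.54519082 -0.18314653  0.068     ]
 [ 0.49547912 -0.39899129  0.068     ]] 0.22149540102814605 -12.969756516746727
blue top [ 0.42454995 -0.21856893  0.08576414] ctr [ 0.44403972 -0.22305766  0.05112414] [[ 0.3 -0.1]
 [ 0.3  0. ]]
yellow top [ 0.40127812 -0.32491558  0.09213617] ctr [ 0.42076789 -0.32940431  0.05749617] [[ 0.8 -0.4]
 [ 0.8  0.2]]
0.10904948561413909 -12.34345823274785
```

step_arm(
  rows=[1,0,0,0,-1,1,0,0,0,-1,1,0,0,0,-1,1,0,0,0,-1,1,0,0,0,-1],
)

```text
clock: 0.52
eef_pos: [0.2591, 0.5684, 0.2222]
tcp_rot: [[-1.0, -0.013, -0.0], [-0.013, 1.0, -0.001], [0.0, -0.001, -1.0]]
ft_force: [-0.3, 0.5, -0.0]
grip_width: 0.088
gripper_force: 0.0
```

step_arm(
  rows=[1,0,0,0,-1,1,0,0,0,-1,1,0,0,0,-1,1,0,0,0,-1,1,0,0,0,-1],
)

```text
clock: 0.93
eef_pos: [0.2591, 0.5684, 0.2222]
tcp_rot: [[-0.901, -0.434, -0.0], [-0.434, 0.901, -0.001], [0.001, -0.001, -1.0]]
ft_force: [-0.3, -0.7, -0.4]
grip_width: 0.0877
gripper_force: 0.0
```

step_arm(
  rows=[1,0,0,0,-0.5,1,0,-1,0,0,1,0,-1,0,0],
)

```text
clock: 1.18
eef_pos: [0.287, 0.5157, 0.2221]
tcp_rot: [[-0.882, -0.472, -0.0], [-0.472, 0.882, -0.0], [0.0, -0.0, -1.0]]
ft_force: [0.4, -0.8, -0.3]
grip_width: 0.088
gripper_force: 0.0
```

step_arm(
  rows=[1,0.1,-1,0,0,1,0.1,-1,0,0,1,0.1,-1,0,0,1,0.1,-1,0,0,1,0.1,-1,0,0],
)

```text
clock: 1.6
eef_pos: [0.3447, 0.3747, 0.2224]
tcp_rot: [[-0.883, -0.469, -0.0], [-0.469, 0.883, -0.0], [0.001, -0.0, -1.0]]
ft_force: [1.1, 0.1, 0.1]
grip_width: 0.0879
gripper_force: 0.0
```

step_arm(
  rows=[1,0.1,-1,0,0,1,0.1,-1,0,0,1,0,-1,0,0,1,0,-1,0,0,1,0,-1,0,0],
)

```text
clock: 2.02
eef_pos: [0.4099, 0.2395, 0.2225]
tcp_rot: [[-0.883, -0.469, -0.0], [-0.469, 0.883, -0.0], [0.0, -0.0, -1.0]]
ft_force: [0.4, -1.1, -0.4]
grip_width: 0.0878
gripper_force: 0.0
```

step_arm(
  rows=[1,0,-1,0.4,0,1,0,-1,0.4,0,1,0,-1,0.4,0,1,0,-1,0.4,0,1,0,-1,0.4,0],
)

```text
clock: 2.43
eef_pos: [0.4804, 0.107, 0.162]
tcp_rot: [[-0.883, -0.469, -0.0], [-0.469, 0.883, 0.0], [0.0, 0.0, -1.0]]
ft_force: [0.6, 1.2, -0.2]
grip_width: 0.088
gripper_force: 0.0
```

step_arm(
  rows=[1,0,-1,0.4,0,1,0,-1,0.4,0,1,0,-1,0.4,0,1,0,-1,0.4,0,1,0,-0.7,0.4,0],
)

```text
clock: 2.85
eef_pos: [0.5472, -0.0182, 0.1019]
tcp_rot: [[-0.884, -0.468, 0.0], [-0.468, 0.884, -0.0], [-0.0, -0.0, -1.0]]
ft_force: [0.8, -0.1, -0.5]
grip_width: 0.0876
gripper_force: 0.0
```

Run:
```python
from h import *
print(arm.get_state()['eef_pos'],arm.get_state()['joints'].round(1))
t=arm.get_image('top');s=arm.get_image('scene')
a=cv2.resize(t[170:290,200:360],(400,300),interpolation=cv2.INTER_CUBIC)
b=cv2.resize(s[130:250,210:370],(400,300),interpolation=cv2.INTER_CUBIC)
cv2.imwrite('pics/c1.png',np.hstack([a,b])[:,:,::-1])
```

```text
[ 0.5471568  -0.01822213  0.10187285] [  -3.1   27.7  107.7   -0.    44.6 -121.1]
```

View pics/c1.png

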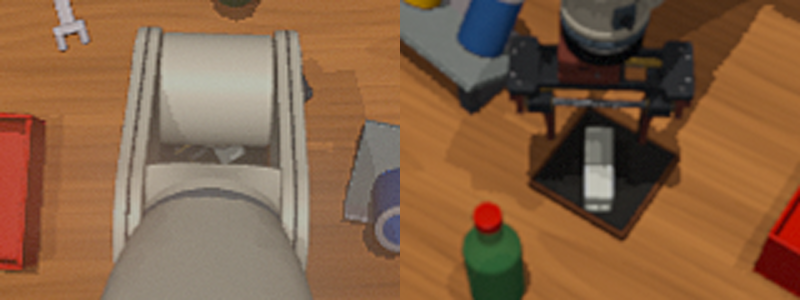

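The view shows the open fingers straddling the offcut at (598,170), with the closing direction across its width. I'll descend and grip.

step_arm(
  rows=[1,0,0,0.8,0,1,0,0,0.8,0,1,0,0,0.7,0,1,0,0,0.4,0,1,0,0,0,0],
)

```text
clock: 3.37
eef_pos: [0.5441, -0.0152, 0.0197]
tcp_rot: [[-0.883, -0.47, -0.005], [-0.47, 0.883, 0.0], [0.004, 0.002, -1.0]]
ft_force: [0.3, 0.2, 1.0]
grip_width: 0.0882
gripper_force: 0.0
```

step_arm(
  rows=[0,0,0,0,0,0,0,0,0,0,0,0,0,0,0,0,0,0,0,0,0,0,0,0,0],
  force=25,
)

```text
clock: 3.78
eef_pos: [0.5468, -0.016, 0.0226]
tcp_rot: [[-0.883, -0.469, 0.002], [-0.469, 0.883, -0.0], [-0.001, -0.001, -1.0]]
ft_force: [0.7, -0.3, -0.5]
grip_width: 0.0581
gripper_force: 0.0
```

step_arm(
  rows=[0,0,0,0,0,0,0,0,0,0,0,0,0,0,0,0,0,0,0,0],
)

```text
clock: 4.12
eef_pos: [0.5462, -0.0161, 0.0217]
tcp_rot: [[-0.883, -0.469, 0.0], [-0.469, 0.883, 0.0], [-0.0, -0.0, -1.0]]
ft_force: [-2.7, 2.4, 0.6]
grip_width: 0.0312
gripper_force: 0.9
```

step_arm(
  rows=[0,0,0,0,0,0,0,0,-0.5,0,0,0,0,-1,0,0,0,0,-1,0,0,0,0,-1,0],
)

```text
clock: 4.53
eef_pos: [0.5454, -0.016, 0.1272]
tcp_rot: [[-0.883, -0.469, -0.002], [-0.469, 0.883, 0.0], [0.002, 0.001, -1.0]]
ft_force: [0.3, -0.8, -2.3]
grip_width: 0.0301
gripper_force: 25.0
```

step_arm(
  rows=[0,-0.25,1,-0.5,0,0,-0.25,1,0,0,0,-0.25,1,0,0,0,-0.25,1,0,0,0,-0.25,1,0,0],
)

```text
clock: 4.95
eef_pos: [0.5082, 0.1351, 0.1417]
tcp_rot: [[-0.883, -0.469, -0.0], [-0.469, 0.883, -0.0], [0.0, 0.0, -1.0]]
ft_force: [-0.4, 0.8, -2.2]
grip_width: 0.0298
gripper_force: 25.0
```

step_arm(
  rows=[0,-0.25,1,0,0,0,-0.25,1,0,0,0,-0.25,1,0,0,0,-0.25,1,0,0,0,-0.15,0.4,0,0],
)

```text
clock: 5.37
eef_pos: [0.4762, 0.2695, 0.1414]
tcp_rot: [[-0.882, -0.471, -0.001], [-0.471, 0.882, 0.0], [0.0, 0.001, -1.0]]
ft_force: [-0.3, 0.5, -1.4]
grip_width: 0.0298
gripper_force: 25.0
```

step_arm(
  rows=[0,0,0,0.5,0,0,0,0,0.8,0,0,0,0,0.8,0,0,0,0,0.8,0,0,0,0,0.5,0],
)

```text
clock: 5.78
eef_pos: [0.4764, 0.2658, 0.0374]
tcp_rot: [[-0.883, -0.469, -0.002], [-0.469, 0.883, -0.001], [0.003, -0.0, -1.0]]
ft_force: [-0.6, -0.2, -1.9]
grip_width: 0.0297
gripper_force: 25.0
```

step_arm(
  rows=[0,0,0,0.1,0,0.7,0,0,0,0,0.7,0,0,0,0,0.7,0,0,0,0,0.7,0,0,0,0],
)

```text
clock: 6.2
eef_pos: [0.4785, 0.2672, 0.038]
tcp_rot: [[-0.883, -0.469, 0.002], [-0.469, 0.883, 0.001], [-0.002, -0.0, -1.0]]
ft_force: [-0.1, 0.3, -0.4]
grip_width: 0.0534
gripper_force: 0.0
```

step_arm(
  rows=[0.7,0,0,-0.5,0,0.7,0,0,-1,0,0.7,0,0,-1,0,1,0,0,-1,1,1,0,0,-1,1],
)

```text
clock: 6.62
eef_pos: [0.4775, 0.2668, 0.1741]
tcp_rot: [[-0.952, -0.305, 0.001], [-0.305, 0.952, 0.001], [-0.001, 0.0, -1.0]]
ft_force: [1.6, -0.3, -0.7]
grip_width: 0.0712
gripper_force: 0.0
```

step_arm(
  rows=[1,0,0,-0.5,1,1,0,0,0,1,1,0,0,0,1,1,0,0,0,1,1,0,0,0,1],
)

```text
clock: 7.03
eef_pos: [0.4778, 0.2669, 0.1881]
tcp_rot: [[-0.992, 0.126, 0.002], [0.126, 0.992, 0.001], [-0.002, 0.001, -1.0]]
ft_force: [-0.3, -0.1, 0.7]
grip_width: 0.0881
gripper_force: 0.0
```

step_arm(
  rows=[1,0,0,0,1,1,0,0,0,0.1,1,0,0,0,0],
)

```text
clock: 7.28
eef_pos: [0.4777, 0.2669, 0.1875]
tcp_rot: [[-0.977, 0.215, 0.001], [0.215, 0.977, 0.001], [-0.001, 0.001, -1.0]]
ft_force: [0.0, -0.1, -0.2]
grip_width: 0.088
gripper_force: 0.0
```

```bash
cat >> h.py <<'E'
def to(x,y,z):
    s=arm.get_state(); R=s['tcp_rot']; H=np.degrees(np.arctan2(R[1,1],R[0,1]))
    print('clk',s['clock'],'pos',s['eef_pos'].round(4),'H',H.round(2),'q',s['joints'].round(0),'units',(R.T@(np.array([x,y,z])-s['eef_pos'])/.03).round(2),s['ft_force'].round(1),s['grip_width'])
E
python3 - <<'E'
from h import *
to(.439,-.222,.044)
im=arm.get_image('scene')
a=cv2.resize(im[165:285,320:480],(800,600),interpolation=cv2.INTER_CUBIC)
cv2.imwrite('pics/c2.png',a[:,:,::-1])
for n in('white',):
    nn,l,st,ce=cv2.connectedComponentsWithStats(masks(im)[n].astype(np.uint8)); print([(st[i],ce[i]) for i in range(1,nn) if 350<ce[i][0]<450 and 180<ce[i][1]<280 and st[i][4]>30])
E
```

```text
clk 7.2833 pos [0.4777 0.2669 0.1875] H 77.6 q [ 28.  20. 105.  -0.  55. -50.] units [ -2.23 -16.2    4.77] [ 0.  -0.1 -0.2] 0.08795369769371726
[(array([385, 208,  15,  31, 340], dtype=int32), array([391.65294118, 222.86176471]))]
```

The offcut is in the crate (white blob at scene pixel (392,223)). Next is the blue cup.

step_arm(
  rows=[1,-0.15,-1,0,0,1,-0.15,-1,0,0,1,-0.15,-1,0,0,1,-0.15,-1,0,0,1,-0.15,-1,0,0],
)

```text
clock: 7.75
eef_pos: [0.4667, 0.1143, 0.187]
tcp_rot: [[-0.977, 0.214, 0.001], [0.214, 0.977, 0.0], [-0.001, 0.0, -1.0]]
ft_force: [0.2, -0.2, -0.6]
grip_width: 0.0877
gripper_force: 0.0
```

step_arm(
  rows=[1,-0.15,-1,0,0,1,-0.15,-1,0,0,1,-0.15,-1,0,0,1,-0.15,-1,0,0,1,-0.15,-1,0,0],
)

```text
clock: 8.17
eef_pos: [0.4562, -0.0373, 0.1871]
tcp_rot: [[-0.977, 0.214, 0.001], [0.214, 0.977, -0.0], [-0.001, 0.0, -1.0]]
ft_force: [0.7, -0.3, -0.1]
grip_width: 0.0881
gripper_force: 0.0
```

step_arm(
  rows=[1,-0.15,-1,0,0,1,-0.15,-1,0,0,1,-0.15,-1,0,0,1,-0.15,-1,0.4,0,1,-0.13,-1,0.4,0],
)

```text
clock: 8.58
eef_pos: [0.4458, -0.1889, 0.1634]
tcp_rot: [[-0.977, 0.214, 0.003], [0.214, 0.977, -0.001], [-0.003, -0.001, -1.0]]
ft_force: [-0.1, -0.5, 0.4]
grip_width: 0.0873
gripper_force: 0.0
```

step_arm(
  rows=[1,0,-1,0.4,0,1,0,-0.2,0.4,0,1,0,0,0.4,0,1,0,0,0,0],
)

```text
clock: 8.92
eef_pos: [0.4361, -0.2224, 0.125]
tcp_rot: [[-0.976, 0.216, -0.003], [0.216, 0.976, 0.002], [0.003, 0.001, -1.0]]
ft_force: [-0.2, 0.4, 0.2]
grip_width: 0.0879
gripper_force: 0.0
```

Run:
```python
from h import *
to(.439,-.222,.044)
im=arm.get_image('scene')
a=cv2.resize(im[80:200,170:330],(800,600),interpolation=cv2.INTER_CUBIC)
cv2.imwrite('pics/c3.png',a[:,:,::-1])
```

```text
clk 8.9167 pos [ 0.4361 -0.2224  0.125 ] H 77.5 q [ -28.   22.  114.    0.   44. -106.] units [-0.1   0.03  2.7 ] [-0.2  0.4  0.2] 0.08792867297370481
```

View pics/c3.png

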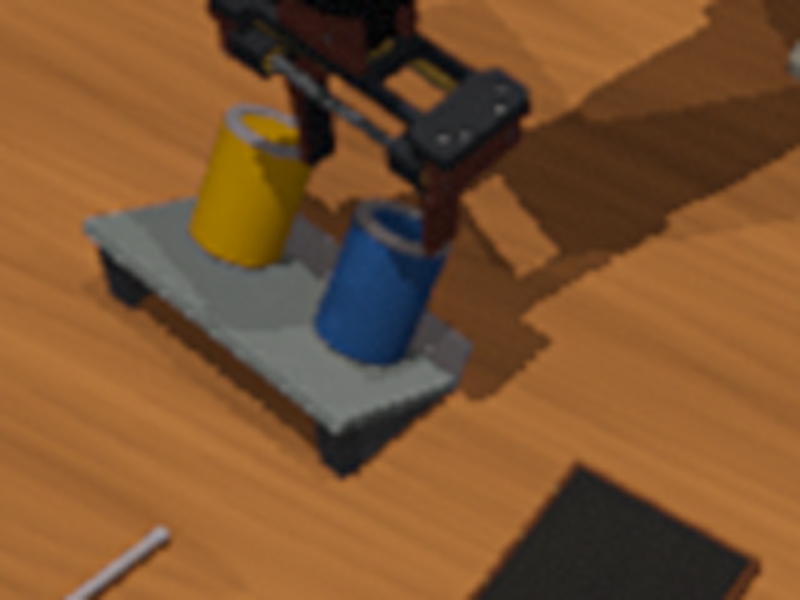

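The fingers are on either side of the blue cup (right fingertip at crop (440,245), left at (315,155)), level with the rack. I'll descend and watch the force.

step_arm(
  rows=[1,-0.05,0,0.5,0,1,0,0,0.5,0,1,0,0,0.5,0],
)

```text
clock: 9.22
eef_pos: [0.44, -0.2225, 0.0824]
tcp_rot: [[-0.977, 0.214, 0.002], [0.214, 0.977, -0.001], [-0.002, -0.001, -1.0]]
ft_force: [-0.2, -1.2, -0.3]
grip_width: 0.0877
gripper_force: 0.0
```

step_arm(
  rows=[1,0,0,0.5,0,1,0,0,0.4,0,1,0,0,0.2,0,0.6,0,0,0,0,0.6,0,0,0,0],
)

```text
clock: 9.63
eef_pos: [0.4394, -0.2224, 0.0493]
tcp_rot: [[-0.976, 0.216, 0.0], [0.216, 0.976, -0.0], [-0.0, -0.0, -1.0]]
ft_force: [0.4, -0.3, -0.1]
grip_width: 0.0779
gripper_force: 0.0
```

step_arm(
  rows=[0.6,0,0,0,0,0.6,0,0,0,0,0.6,0,0,0,0],
  force=8,
)

```text
clock: 9.88
eef_pos: [0.4395, -0.2227, 0.0494]
tcp_rot: [[-0.976, 0.217, 0.001], [0.217, 0.976, -0.001], [-0.001, -0.0, -1.0]]
ft_force: [-0.1, 0.7, 1.2]
grip_width: 0.0611
gripper_force: 7.8
```

Run:
```python
from h import *
to(.439,-.222,.044)
im=arm.get_image('scene')
a=cv2.resize(im[80:200,170:330],(800,600),interpolation=cv2.INTER_CUBIC)
cv2.imwrite('pics/c4.png',a[:,:,::-1])
```

```text
clk 9.8833 pos [ 0.4395 -0.2227  0.0494] H 77.49 q [ -28.   30.  115.    0.   35. -106.] units [0.02 0.02 0.18] [-0.1  0.7  1.2] 0.06105903650217368
```

View pics/c4.png

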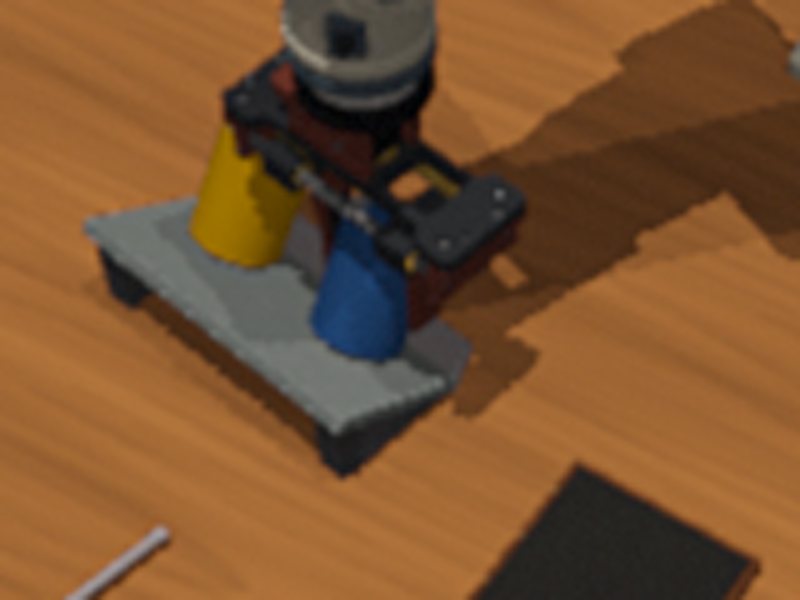

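step_arm(
  rows=[0.6,0,0,-0.2,0,0.6,0,0,-0.4,0,0.6,0,0,-0.6,0,0.6,0,0,-0.8,0,0.6,0,0,-0.8,0],
)

```text
clock: 10.35
eef_pos: [0.4382, -0.2222, 0.1335]
tcp_rot: [[-0.976, 0.217, -0.001], [0.217, 0.976, 0.001], [0.002, 0.0, -1.0]]
ft_force: [-0.6, -0.2, -0.4]
grip_width: 0.0615
gripper_force: 7.8
```

step_arm(
  rows=[0.6,0,0.2,-0.4,0,0.6,0,0.4,-0.2,0,0.6,-0.1,0.7,0,0,0.6,-0.1,0.8,0,0,0.6,-0.1,0.8,0,0],
)

```text
clock: 10.77
eef_pos: [0.4663, -0.1382, 0.1506]
tcp_rot: [[-0.976, 0.218, -0.001], [0.218, 0.976, 0.0], [0.001, 0.0, -1.0]]
ft_force: [0.2, -0.2, -0.9]
grip_width: 0.0612
gripper_force: 7.8
```

step_arm(
  rows=[0.6,-0.1,0.8,0,0,0.6,-0.1,0.8,0,0,0.6,0,0.8,0,0,0.6,0,0.8,0,0,0.6,0,0.7,0,0],
)

```text
clock: 11.18
eef_pos: [0.4972, -0.0245, 0.1502]
tcp_rot: [[-0.976, 0.216, -0.001], [0.216, 0.976, 0.0], [0.001, -0.0, -1.0]]
ft_force: [-0.3, 0.1, -2.0]
grip_width: 0.0614
gripper_force: 7.8
```

step_arm(
  rows=[0.6,0,0.5,0,0,0.6,0,0.25,0,0,0.6,0,0,0.5,0,0.6,0,0,0.5,0,0.6,0,0,0,0],
)

```text
clock: 11.6
eef_pos: [0.5005, -0.0043, 0.1184]
tcp_rot: [[-0.976, 0.216, -0.005], [0.216, 0.976, 0.0], [0.005, -0.001, -1.0]]
ft_force: [-0.6, -0.7, -1.8]
grip_width: 0.061
gripper_force: 7.8
```

Run:
```python
from h import *
to(.504,-.005,.060)
im=arm.get_image('scene')
a=cv2.resize(im[90:240,210:410],(800,600),interpolation=cv2.INTER_CUBIC)
cv2.imwrite('pics/c5.png',a[:,:,::-1])
```

```text
clk 11.6 pos [ 0.5005 -0.0043  0.1184] H 77.52 q [ -2.  23. 113.  -0.  44. -79.] units [-0.13  0.    1.95] [-0.6 -0.7 -1.8] 0.06097260736254018
```

View pics/c5.png

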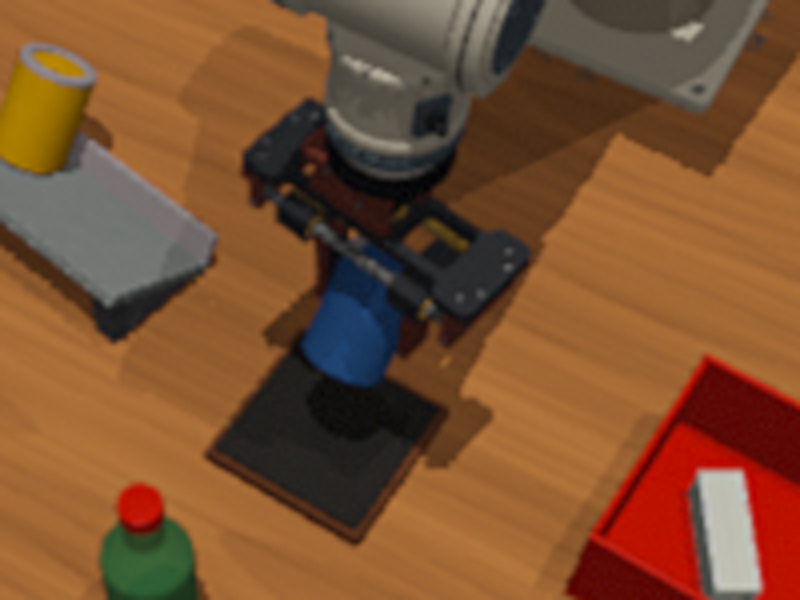

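The blue cup is held, still leaning with its mouth toward the camera (crop (350,340)), above the pad. The offcut lies in the crate (crop (730,530)). I'll lower until contact.

step_arm(
  rows=[0.6,-0.05,0,0.5,0,0.6,0,0,0.5,0,0.6,0,0,0.4,0,0.6,0,0,0.2,0,0.6,0,0,0,0],
  force=6,
)

```text
clock: 12.07
eef_pos: [0.5034, -0.0052, 0.0721]
tcp_rot: [[-0.976, 0.217, -0.002], [0.217, 0.976, 0.0], [0.002, -0.0, -1.0]]
ft_force: [-1.2, 0.4, -1.6]
grip_width: 0.061
gripper_force: 5.9
```

step_arm(
  rows=[0.6,0,0,0.1,0,0.6,0,0,0,0,0.6,0,0,0,0],
)

```text
clock: 12.32
eef_pos: [0.5045, -0.005, 0.0703]
tcp_rot: [[-0.976, 0.217, 0.001], [0.217, 0.976, -0.0], [-0.001, 0.0, -1.0]]
ft_force: [0.1, 0.8, -1.4]
grip_width: 0.0613
gripper_force: 5.9
```

step_arm(
  rows=[0.6,0,0,0.1,0,0.6,0,0,0,0,0.6,0,0,0,0],
)

```text
clock: 12.57
eef_pos: [0.5042, -0.0049, 0.0668]
tcp_rot: [[-0.976, 0.217, 0.0], [0.217, 0.976, 0.0], [-0.0, 0.0, -1.0]]
ft_force: [0.2, -0.6, -1.3]
grip_width: 0.0611
gripper_force: 5.9
```

step_arm(
  rows=[0.6,0,0,0.1,0,0.6,0,0,0.05,0,0.6,0,0,0,0,0.6,0,0,0,0],
)

```text
clock: 12.9
eef_pos: [0.504, -0.005, 0.062]
tcp_rot: [[-0.976, 0.217, -0.0], [0.217, 0.976, 0.0], [0.0, -0.0, -1.0]]
ft_force: [0.1, 0.1, -1.0]
grip_width: 0.0614
gripper_force: 5.9
```

step_arm(
  rows=[0.6,0,0,0.1,0,0.6,0,0,0,0,0.6,0,0,0,0],
)

```text
clock: 13.15
eef_pos: [0.504, -0.005, 0.059]
tcp_rot: [[-0.976, 0.217, -0.0], [0.217, 0.976, 0.0], [0.0, -0.0, -1.0]]
ft_force: [0.5, 0.6, -1.8]
grip_width: 0.0613
gripper_force: 5.9
```

step_arm(
  rows=[0.6,0,0,0.1,0,0.6,0,0,0,0,0.6,0,0,0,0],
)

```text
clock: 13.4
eef_pos: [0.504, -0.005, 0.056]
tcp_rot: [[-0.976, 0.217, -0.0], [0.217, 0.976, 0.0], [0.0, -0.0, -1.0]]
ft_force: [0.6, 0.4, -1.4]
grip_width: 0.0611
gripper_force: 5.9
```

step_arm(
  rows=[0.6,0,0,0.1,0,0.6,0,0,0,0,0.6,0,0,0,0],
)

```text
clock: 13.65
eef_pos: [0.504, -0.005, 0.053]
tcp_rot: [[-0.976, 0.217, -0.0], [0.217, 0.976, 0.0], [0.0, -0.0, -1.0]]
ft_force: [0.1, -0.3, -0.8]
grip_width: 0.0613
gripper_force: 5.9
```

step_arm(
  rows=[0.6,0,0,0.1,0,0.6,0,0,0,0,0.6,0,0,0,0],
)

```text
clock: 13.9
eef_pos: [0.504, -0.005, 0.05]
tcp_rot: [[-0.976, 0.217, -0.0], [0.217, 0.976, -0.0], [0.0, -0.0, -1.0]]
ft_force: [-0.7, 0.4, -0.7]
grip_width: 0.0613
gripper_force: 5.9
```

step_arm(
  rows=[0.6,0,0,0.1,0,0.6,0,0,0,0,0.6,0,0,0,0],
)

```text
clock: 14.15
eef_pos: [0.5048, -0.0048, 0.0475]
tcp_rot: [[-0.976, 0.217, 0.001], [0.217, 0.976, 0.0], [-0.001, 0.0, -1.0]]
ft_force: [0.7, 0.9, 3.3]
grip_width: 0.0601
gripper_force: 6.0
```

Contact came at TCP z of about 0.049. I'll shift slightly, then roll the cup upright about its rim.

step_arm(
  rows=[0.6,0,0,-0.25,0,0.6,-0.17,0,0,0,0.6,0,0,0.1,0,0.6,0,0,0.1,0,0.6,0,0,0,0],
)

```text
clock: 14.57
eef_pos: [0.5086, -0.0061, 0.048]
tcp_rot: [[-0.976, 0.217, -0.001], [0.217, 0.976, -0.0], [0.001, -0.0, -1.0]]
ft_force: [0.9, 0.3, -1.0]
grip_width: 0.0608
gripper_force: 6.0
```

step_arm(
  rows=[0.6,-0.1,0,0.02,0,0.6,-0.1,0,0.02,0,0.6,-0.1,0,0.02,0,0.6,0,0,0,0],
)

```text
clock: 14.9
eef_pos: [0.5186, -0.0082, 0.0469]
tcp_rot: [[-0.976, 0.217, 0.001], [0.217, 0.976, -0.0], [-0.001, 0.0, -1.0]]
ft_force: [-0.7, -0.8, 0.5]
grip_width: 0.0602
gripper_force: 6.0
```

step_arm(
  rows=[0.6,-0.1,0,0.03,0,0.6,-0.1,0,0.03,0,0.6,-0.1,0,0.04,0,0.6,0,0,0,0],
)

```text
clock: 15.23
eef_pos: [0.5276, -0.0102, 0.0439]
tcp_rot: [[-0.976, 0.217, 0.001], [0.217, 0.976, -0.0], [-0.001, 0.0, -1.0]]
ft_force: [0.9, -0.9, 3.6]
grip_width: 0.0606
gripper_force: 6.0
```

Run:
```python
from h import *
to(.534,-.012,.040)
im=arm.get_image('scene')
a=cv2.resize(im[90:240,210:410],(800,600),interpolation=cv2.INTER_CUBIC)
cv2.imwrite('pics/c6.png',a[:,:,::-1])
```

```text
clk 15.2333 pos [ 0.5276 -0.0102  0.0439] H 77.49 q [ -2.  32. 111.  -0.  37. -80.] units [-0.22 -0.01  0.13] [ 0.9 -0.9  3.6] 0.06055732469775313
```

step_arm(
  rows=[0.6,-0.1,0,0.05,0,0.6,-0.1,0,0.05,0,0.6,-0.05,0,0.04,0,0.6,0,0,0,0],
)

```text
clock: 15.62
eef_pos: [0.5349, -0.0118, 0.0396]
tcp_rot: [[-0.976, 0.217, 0.001], [0.217, 0.976, -0.0], [-0.001, 0.0, -1.0]]
ft_force: [1.9, -1.9, 4.8]
grip_width: 0.0602
gripper_force: 6.0
```

step_arm(
  rows=[0.6,0,0,0.05,0,0.6,0,0,0,0,0.6,0,0,0,0],
)

```text
clock: 15.87
eef_pos: [0.5352, -0.0118, 0.0385]
tcp_rot: [[-0.976, 0.217, 0.002], [0.217, 0.976, -0.0], [-0.002, 0.0, -1.0]]
ft_force: [1.8, -2.0, 4.5]
grip_width: 0.0603
gripper_force: 6.0
```

Run:
```python
from h import *
to(.534,-.012,.040)
im=arm.get_image('scene')
a=cv2.resize(im[90:240,210:410],(800,600),interpolation=cv2.INTER_CUBIC)
cv2.imwrite('pics/c7.png',a[:,:,::-1])
```

```text
clk 15.8667 pos [ 0.5352 -0.0118  0.0385] H 77.49 q [ -3.  33. 110.  -0.  36. -80.] units [ 0.04 -0.02 -0.05] [ 1.8 -2.   4.5] 0.0602993218627576
```

View pics/c7.png

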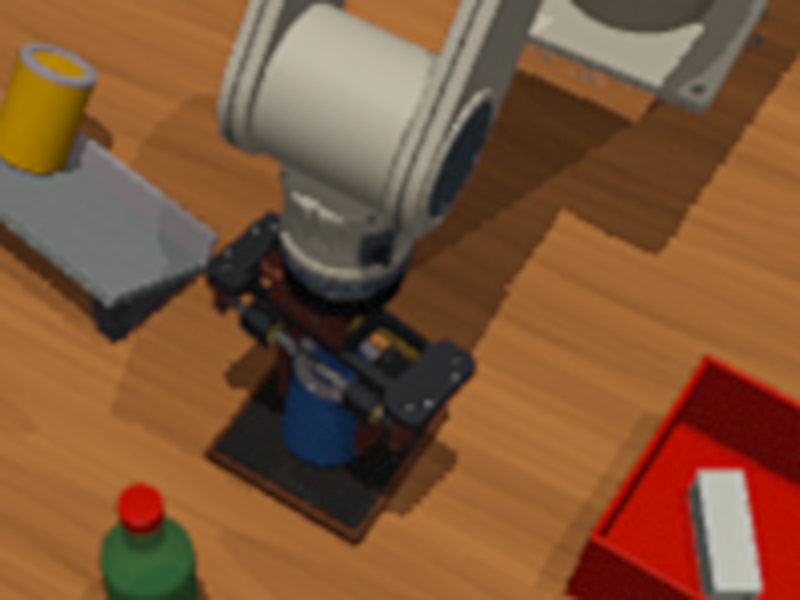

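The blue cup looks upright on the pad (crop (320,410)). I'll release it and rise.

step_arm(
  rows=[0.75,0,0,-0.03,0,0.75,0,0,0,0,0.85,0,0,0,0,0.85,0,0,0,0,0.9,0,0,-0.5,0],
)

```text
clock: 16.33
eef_pos: [0.5318, -0.0114, 0.052]
tcp_rot: [[-0.976, 0.217, -0.005], [0.217, 0.976, 0.0], [0.005, -0.001, -1.0]]
ft_force: [-0.3, -0.2, -0.0]
grip_width: 0.0775
gripper_force: 0.0
```

step_arm(
  rows=[1,0,0,-1,0,1,0,0,-1,0,1,0,0,-1,0,1,0,-1,-0.6,0,1,0,-1,0,0],
)

```text
clock: 16.75
eef_pos: [0.5234, -0.0701, 0.166]
tcp_rot: [[-0.977, 0.214, 0.007], [0.214, 0.977, -0.001], [-0.007, 0.001, -1.0]]
ft_force: [0.2, -0.7, 0.1]
grip_width: 0.0877
gripper_force: 0.0
```

step_arm(
  rows=[1,0,-1,0,0,1,0,-1,0,0,1,0,-1,0,0,1,0,-1,0,0,1,0,-1,0,0],
)

```text
clock: 17.17
eef_pos: [0.4876, -0.2177, 0.1619]
tcp_rot: [[-0.976, 0.217, -0.001], [0.217, 0.976, 0.0], [0.001, 0.0, -1.0]]
ft_force: [0.2, -0.9, 0.2]
grip_width: 0.0877
gripper_force: 0.0
```

Run:
```python
from h import *
from scipy.optimize import minimize
im=arm.get_image('scene'); tp=arm.get_image('top')
to(.414,-.328,.044)
a=cv2.resize(im[110:230,210:370],(400,300),interpolation=cv2.INTER_CUBIC)
b=cv2.resize(tp[170:290,200:360],(400,300),interpolation=cv2.INTER_CUBIC)
cv2.imwrite('pics/c8.png',np.vstack([np.hstack([a,b]),np.hstack([cv2.resize(im[70:190,150:310],(400,300)),cv2.resize(tp[190:310,320:480],(400,300))])])[:,:,::-1])
```

```text
clk 17.2667 pos [ 0.4876 -0.2197  0.1619] H 77.28 q [ -26.   21.  107.   -0.   51. -103.] units [ 1.6  -4.06  3.93] [-0.5  0.  -0.5] 0.08786881859089883
```

View pics/c8.png

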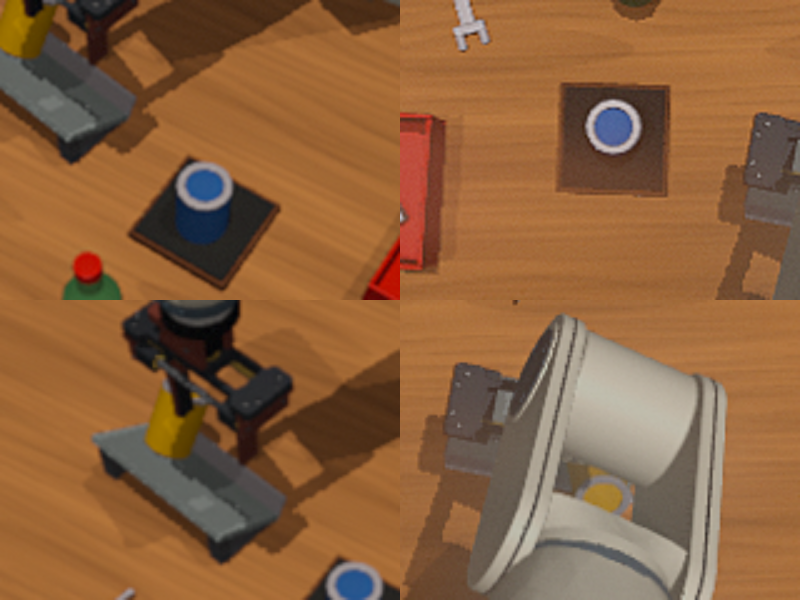

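The blue cup stands upright on the pad, mouth down: top-view ring centre at crop (613,127), scene (204,187). The yellow cup is undisturbed. Next I'll go over the yellow cup.

step_arm(
  rows=[1,0.4,-1,0,0,1,0.4,-1,0,0,1,0.4,-1,0,0,1,0.34,-1,0,0,1,0,-0.1,0.4,0],
)

```text
clock: 17.68
eef_pos: [0.416, -0.3298, 0.1515]
tcp_rot: [[-0.976, 0.219, 0.002], [0.219, 0.976, -0.003], [-0.003, -0.002, -1.0]]
ft_force: [0.4, -0.4, -0.4]
grip_width: 0.0882
gripper_force: 0.0
```

step_arm(
  rows=[1,0,0,0.4,0,1,0,0,0,0,1,0,0,0,0],
)

```text
clock: 17.93
eef_pos: [0.4165, -0.3253, 0.1372]
tcp_rot: [[-0.976, 0.216, -0.002], [0.216, 0.976, 0.002], [0.002, 0.001, -1.0]]
ft_force: [0.4, 0.2, -0.4]
grip_width: 0.0878
gripper_force: 0.0
```

Run:
```python
from h import *
to(.4157,-.330,.050)
print(plane('top',[(285.2-.3,220.8-.3)],.095),plane('scene',[(291.6-.3,184.8-.3)],.095))
```

```text
clk 17.9333 pos [ 0.4165 -0.3253  0.1372] H 77.51 q [ -39.   23.  109.    0.   48. -117.] units [-0.01 -0.16  2.91] [ 0.4  0.2 -0.4] 0.08784191584778916
[[ 0.5400872  -0.01488992  0.095     ]] [[ 0.54483922 -0.01212388  0.095     ]]
```

step_arm(
  rows=[1,0,-0.15,0.5,0,1,0,0,0.6,0,1,0,0,0.6,0,1,0,0,0.5,0,1,0,0,0.4,0],
)

```text
clock: 18.35
eef_pos: [0.4164, -0.3301, 0.0594]
tcp_rot: [[-0.977, 0.215, -0.0], [0.215, 0.977, 0.0], [0.0, 0.0, -1.0]]
ft_force: [0.4, 0.1, -0.2]
grip_width: 0.0879
gripper_force: 0.0
```

step_arm(
  rows=[1,0,0,0.3,0,1,0,0,0,0,0.6,0,0,0,0,0.6,0,0,0,0,0.6,0,0,0,0],
  force=8,
)

```text
clock: 18.77
eef_pos: [0.4164, -0.3314, 0.0519]
tcp_rot: [[-0.976, 0.217, 0.001], [0.217, 0.976, -0.001], [-0.001, -0.001, -1.0]]
ft_force: [0.8, 0.9, 1.2]
grip_width: 0.0712
gripper_force: 0.4
```

step_arm(
  rows=[0.6,0,0,0,0,0.6,0,0,0,0,0.6,0,0,0,0],
)

```text
clock: 19.02
eef_pos: [0.4161, -0.3313, 0.0516]
tcp_rot: [[-0.976, 0.217, 0.001], [0.217, 0.976, -0.001], [-0.001, -0.0, -1.0]]
ft_force: [0.1, 0.9, 3.5]
grip_width: 0.0609
gripper_force: 7.8
```

Run:
```python
from h import *
to(.385,.035,.16)
```

```text
clk 19.0167 pos [ 0.4161 -0.3313  0.0516] H 77.48 q [ -40.   32.  111.    0.   38. -117.] units [ 3.66 11.69 -3.62] [0.1 0.9 3.5] 0.06094032233219935
```

step_arm(
  rows=[0.6,0,0,-0.2,0,0.6,0,0,-0.4,0,0.6,0,0,-0.6,0,0.6,0,0,-0.8,0,0.6,0,0,-0.8,0],
)

```text
clock: 19.43
eef_pos: [0.4153, -0.3308, 0.1364]
tcp_rot: [[-0.976, 0.217, -0.001], [0.217, 0.976, 0.001], [0.001, 0.0, -1.0]]
ft_force: [0.3, -0.2, -2.4]
grip_width: 0.0605
gripper_force: 7.8
```

step_arm(
  rows=[0.6,0,0.2,-0.4,0,0.6,0.1,0.4,-0.2,0,0.6,0.26,0.7,0,0,0.6,0.3,0.9,0,0,0.6,0.3,0.9,0,0],
)

```text
clock: 19.85
eef_pos: [0.4067, -0.2321, 0.1527]
tcp_rot: [[-0.976, 0.218, -0.001], [0.218, 0.976, 0.001], [0.001, 0.001, -1.0]]
ft_force: [0.3, 0.2, -1.4]
grip_width: 0.061
gripper_force: 7.8
```

step_arm(
  rows=[0.6,0.3,0.9,0,0,0.6,0.3,0.9,0,0,0.6,0.3,0.9,0,0,0.6,0.3,0.9,0,0,0.6,0.3,0.9,0,0],
)

```text
clock: 20.27
eef_pos: [0.3915, -0.0903, 0.1525]
tcp_rot: [[-0.976, 0.217, -0.002], [0.217, 0.976, 0.001], [0.002, 0.0, -1.0]]
ft_force: [1.1, 0.2, -2.2]
grip_width: 0.061
gripper_force: 7.8
```

step_arm(
  rows=[0.6,0.3,0.9,0,0,0.6,0.3,0.9,0,0,0.6,0.3,0.9,0,0,0.6,0.3,0.9,0,0,0.6,0.2,0.6,0,0],
)

```text
clock: 20.68
eef_pos: [0.3774, 0.0419, 0.1526]
tcp_rot: [[-0.976, 0.216, -0.002], [0.216, 0.976, 0.0], [0.002, -0.0, -1.0]]
ft_force: [1.0, 0.5, -1.9]
grip_width: 0.0606
gripper_force: 7.8
```

step_arm(
  rows=[0.6,0.1,0.4,0,0,0.6,0,0.2,0.3,0,0.6,0,0,0.7,0,0.6,0,0,0.7,0,0.6,0,0,0.7,0],
)

```text
clock: 21.1
eef_pos: [0.3797, 0.058, 0.0798]
tcp_rot: [[-0.976, 0.216, 0.0], [0.216, 0.976, -0.0], [-0.0, -0.0, -1.0]]
ft_force: [0.1, -0.4, -1.7]
grip_width: 0.0606
gripper_force: 7.8
```

step_arm(
  rows=[0.6,0,0,0.6,0,0.6,0,0,0.4,0,0.6,0,0,0.2,0,0.6,0,0,0,0,0.6,0,0,0,0],
  force=6,
)

```text
clock: 21.52
eef_pos: [0.3799, 0.0577, 0.0448]
tcp_rot: [[-0.976, 0.217, -0.001], [0.217, 0.976, -0.0], [0.001, -0.0, -1.0]]
ft_force: [1.0, -0.0, -0.9]
grip_width: 0.061
gripper_force: 5.9
```

step_arm(
  rows=[0.6,0,0,0.1,0,0.6,0,0,0.1,0,0.6,0,0,0,0,0.6,0,0,0,0],
)

```text
clock: 21.85
eef_pos: [0.3806, 0.0578, 0.0393]
tcp_rot: [[-0.976, 0.217, 0.001], [0.217, 0.976, 0.0], [-0.001, 0.0, -1.0]]
ft_force: [0.8, 1.0, -2.2]
grip_width: 0.0611
gripper_force: 5.9
```

step_arm(
  rows=[0.6,0,0,0.1,0,0.6,0,0,0,0,0.6,0,0,0,0],
)

```text
clock: 22.1
eef_pos: [0.3807, 0.0579, 0.0362]
tcp_rot: [[-0.976, 0.217, 0.001], [0.217, 0.976, 0.0], [-0.001, 0.0, -1.0]]
ft_force: [0.7, 0.2, 1.2]
grip_width: 0.0612
gripper_force: 5.9
```

step_arm(
  rows=[0.6,0,0,0.07,0,0.6,0,0,0,0,0.6,0,0,0,0],
)

```text
clock: 22.35
eef_pos: [0.3811, 0.058, 0.0343]
tcp_rot: [[-0.976, 0.217, 0.001], [0.217, 0.976, 0.0], [-0.001, 0.001, -1.0]]
ft_force: [-0.2, 1.2, 4.7]
grip_width: 0.0605
gripper_force: 6.0
```

step_arm(
  rows=[0.6,-0.1,0,0,0,0.6,-0.1,0,0,0,0.6,-0.1,0,0.01,0,0.6,-0.1,0,0.02,0,0.6,0,0,0,0],
)

```text
clock: 22.77
eef_pos: [0.3928, 0.0551, 0.033]
tcp_rot: [[-0.976, 0.217, 0.0], [0.217, 0.976, -0.0], [-0.0, 0.0, -1.0]]
ft_force: [-0.8, -0.6, 2.3]
grip_width: 0.0601
gripper_force: 6.0
```

step_arm(
  rows=[0.6,-0.1,0,0.03,0,0.6,-0.1,0,0.04,0,0.6,-0.1,0,0.05,0,0.6,-0.1,0,0.05,0,0.6,-0.1,0,0.05,0],
)

```text
clock: 23.18
eef_pos: [0.4075, 0.0519, 0.0265]
tcp_rot: [[-0.976, 0.217, 0.001], [0.217, 0.976, -0.0], [-0.001, 0.0, -1.0]]
ft_force: [-0.9, -1.8, 6.0]
grip_width: 0.0599
gripper_force: 6.0
```

step_arm(
  rows=[0.6,0,0,0.05,0,0.6,0,0,0,0,0.6,0,0,0,0],
)

```text
clock: 23.43
eef_pos: [0.4086, 0.0519, 0.0252]
tcp_rot: [[-0.976, 0.217, 0.003], [0.217, 0.976, 0.0], [-0.003, 0.001, -1.0]]
ft_force: [3.8, -2.8, 4.4]
grip_width: 0.0599
gripper_force: 6.0
```

Run:
```python
from h import *
to(.4,.05,.03)
im=arm.get_image('scene')
m=masks(im)['yellow'].astype(np.uint8)
nn,l,st,ce=cv2.connectedComponentsWithStats(m);print([(st[i],ce[i].round(0)) for i in range(1,nn) if st[i][4]>25])
c=arm.get_state()['eef_pos'][:2]
print([proj('scene',[[c[0],c[1],z]]).round(0) for z in(0,.08)])
cv2.imwrite('pics/c9.png',cv2.resize(im[70:190,270:430],(800,600),interpolation=cv2.INTER_CUBIC)[:,:,::-1])
```

```text
clk 23.4333 pos [0.4086 0.0519 0.0252] H 77.5 q [  6.  29. 126.  -0.  25. -72.] units [ 0.26 -0.12 -0.16] [ 3.8 -2.8  4.4] 0.05985363587856148
[(array([321, 165,  18,  20, 266], dtype=int32), array([329., 175.]))]
[array([[330., 177.]]), array([[334., 162.]])]
```

step_arm(
  rows=[0.75,0,0,-0.05,0,0.75,0,0,0,0,0.85,0,0,0,0,0.85,0,0,0,0,0.9,0,0,-0.5,0],
)

```text
clock: 23.9
eef_pos: [0.4051, 0.0519, 0.04]
tcp_rot: [[-0.976, 0.217, -0.004], [0.217, 0.976, -0.0], [0.004, -0.001, -1.0]]
ft_force: [-0.6, -0.2, 0.1]
grip_width: 0.0778
gripper_force: 0.0
```

step_arm(
  rows=[1,0,0,-1,0,1,0,0,-1,0,1,0,0,-1,0,1,0,0,-0.5,1,1,0,0,0,1],
)

```text
clock: 24.32
eef_pos: [0.4086, 0.0522, 0.1495]
tcp_rot: [[-0.922, 0.386, 0.006], [0.386, 0.922, 0.001], [-0.005, 0.003, -1.0]]
ft_force: [0.6, 0.4, -0.1]
grip_width: 0.0878
gripper_force: 0.0
```

step_arm(
  rows=[1,0,0,0,1,1,0,0,0,1,1,0,0,0,1,1,0,0,0,1,1,0,0,0,1],
)

```text
clock: 24.73
eef_pos: [0.4063, 0.052, 0.1463]
tcp_rot: [[-0.672, 0.74, -0.001], [0.74, 0.672, 0.0], [0.0, -0.0, -1.0]]
ft_force: [0.8, -0.4, -0.2]
grip_width: 0.0881
gripper_force: 0.0
```

step_arm(
  rows=[1,0,0,0,1,1,0,0,0,1,1,0,0,0,1,1,0,0,0,1,1,0,0,0,1],
)

```text
clock: 25.15
eef_pos: [0.4063, 0.052, 0.1463]
tcp_rot: [[-0.296, 0.955, -0.001], [0.955, 0.296, -0.0], [0.0, -0.001, -1.0]]
ft_force: [0.6, -0.5, 1.1]
grip_width: 0.0877
gripper_force: 0.0
```

step_arm(
  rows=[1,0,0,0,1,1,0,0,0,1,1,0,0,0,1,1,0,0,0,1,1,0,0,0,1],
)

```text
clock: 25.57
eef_pos: [0.4063, 0.052, 0.1463]
tcp_rot: [[0.135, 0.991, -0.001], [0.991, -0.135, -0.0], [-0.0, -0.001, -1.0]]
ft_force: [-0.6, 0.1, -0.3]
grip_width: 0.088
gripper_force: 0.0
```

step_arm(
  rows=[1,0,0,0,1,1,0,0,0,0,1,0,0,0,0],
)

```text
clock: 25.82
eef_pos: [0.4064, 0.052, 0.1463]
tcp_rot: [[0.214, 0.977, -0.001], [0.977, -0.214, -0.0], [-0.0, -0.001, -1.0]]
ft_force: [0.5, -0.4, -0.9]
grip_width: 0.0877
gripper_force: 0.0
```

Run:
```python
from h import *
to(.5425,-.0134,.135)
im=arm.get_image('scene')
m=masks(im)['yellow'].astype(np.uint8)
nn,l,st,ce=cv2.connectedComponentsWithStats(m);print([(st[i],ce[i].round(1)) for i in range(1,nn) if st[i][4]>15])
for d in(0,.0075): 
  c=np.array([.4086,.0519])+d*np.array([.976,-.216]);print(proj('scene',[[*c,0],[*c,.08]]).round(1))
```

```text
clk 25.8167 pos [0.4064 0.052  0.1463] H -12.36 q [  6.  13. 123.   0.  44.  18.] units [-1.16  4.9   0.38] [ 0.5 -0.4 -0.9] 0.08772630761905362
[(array([326, 158,  14,  11, 114], dtype=int32), array([332.7, 163.2])), (array([327, 171,  15,  16, 128], dtype=int32), array([333.9, 178.7]))]
[[330.3 177.1]
 [334.1 161.6]]
[[328.7 178.7]
 [332.4 163.2]]
```

step_arm(
  rows=[1,-0.25,1,0,0,1,-0.25,1,0,0,1,-0.25,1,0,0,1,-0.25,1,0,0,1,-0.16,0.9,0,0],
)

```text
clock: 26.28
eef_pos: [0.5442, -0.0149, 0.1464]
tcp_rot: [[0.215, 0.977, 0.0], [0.977, -0.215, -0.0], [-0.0, 0.0, -1.0]]
ft_force: [-0.3, -0.2, -0.2]
grip_width: 0.0878
gripper_force: 0.0
```

step_arm(
  rows=[1,0,0,0,0,1,0,0,0.5,0,1,0,0,0.8,0,1,0,0,0.8,0,1,0,0,0.7,0],
)

```text
clock: 26.7
eef_pos: [0.5416, -0.0136, 0.0613]
tcp_rot: [[0.215, 0.977, -0.001], [0.977, -0.215, 0.0], [-0.0, -0.001, -1.0]]
ft_force: [-0.9, -0.1, -0.1]
grip_width: 0.0881
gripper_force: 0.0
```

step_arm(
  rows=[1,0,0,0.5,0,1,0,0,0.2,0,0.6,0,0,0,0,0.6,0,0,0,0,0.6,0,0,0,0],
  force=8,
)

```text
clock: 27.12
eef_pos: [0.5433, -0.0138, 0.0424]
tcp_rot: [[0.216, 0.976, 0.001], [0.976, -0.216, -0.0], [0.0, 0.001, -1.0]]
ft_force: [0.3, -0.1, 0.1]
grip_width: 0.0713
gripper_force: 0.0
```

step_arm(
  rows=[0.6,0,0,0,0,0.6,0,0,0,0,0.6,0,0,0,0,0.6,0,0,0,0],
)

```text
clock: 27.45
eef_pos: [0.5433, -0.0138, 0.0425]
tcp_rot: [[0.217, 0.976, 0.001], [0.976, -0.217, 0.0], [0.0, 0.001, -1.0]]
ft_force: [-1.9, 0.2, 7.3]
grip_width: 0.06
gripper_force: 8.0
```

Run:
```python
from h import *
to(.5335,-.012,.040)
```

```text
clk 27.45 pos [ 0.5433 -0.0138  0.0425] H -12.51 q [ -3.  33. 109.   0.  38.  10.] units [-0.01 -0.33  0.08] [-1.9  0.2  7.3] 0.059966823592844117
```

step_arm(
  rows=[0.6,0,0,-0.15,0,0.6,0,-0.17,0,0,0.6,0,-0.16,0,0,0.6,0,0,0,0,0.6,0,0,0.08,0],
)

```text
clock: 27.87
eef_pos: [0.5327, -0.0116, 0.0437]
tcp_rot: [[0.216, 0.976, 0.0], [0.976, -0.216, -0.0], [-0.0, 0.0, -1.0]]
ft_force: [0.1, 0.9, -0.7]
grip_width: 0.0604
gripper_force: 8.0
```

step_arm(
  rows=[0.6,0,0,0.07,0,0.6,0,0,0,0,0.6,0,0,0,0],
)

```text
clock: 28.12
eef_pos: [0.5329, -0.0116, 0.0414]
tcp_rot: [[0.217, 0.976, -0.001], [0.976, -0.217, 0.0], [-0.0, -0.001, -1.0]]
ft_force: [-0.6, 0.2, 3.5]
grip_width: 0.0598
gripper_force: 8.0
```

step_arm(
  rows=[0.75,0,0,0,0,0.75,0,0,0,0,0.85,0,0,0,0,0.95,0,0,0,0,1,0,0,-0.5,0],
)

```text
clock: 28.53
eef_pos: [0.5314, -0.0116, 0.0546]
tcp_rot: [[0.217, 0.976, -0.004], [0.976, -0.217, 0.0], [-0.001, -0.004, -1.0]]
ft_force: [0.2, 0.3, 0.2]
grip_width: 0.0828
gripper_force: 0.0
```

step_arm(
  rows=[1,0,0,-1,0,1,0,0,-1,0,1,0,0,-1,0,1,0,-1,0,0,1,0,-1,0,0],
)

```text
clock: 28.95
eef_pos: [0.4765, 0.0012, 0.1485]
tcp_rot: [[0.217, 0.976, 0.006], [0.976, -0.217, -0.0], [0.001, 0.006, -1.0]]
ft_force: [-1.2, -0.1, -0.3]
grip_width: 0.0877
gripper_force: 0.0
```

Run:
```python
from h import *
to(.4155,.050,.030)
```

```text
clk 28.95 pos [0.4765 0.0012 0.1485] H -12.54 q [ -1.  18. 115.  -0.  46.  11.] units [ 1.14 -2.36  3.94] [-1.2 -0.1 -0.3] 0.08771775376233706
```

step_arm(
  rows=[1,0.4,-0.8,0,0,1,0.4,-0.8,0,0,1,0.34,-0.76,0.4,0,1,0,0,0.4,0,1,0,0,0,0],
)

```text
clock: 29.37
eef_pos: [0.4107, 0.0505, 0.1213]
tcp_rot: [[0.215, 0.977, -0.003], [0.977, -0.215, -0.0], [-0.001, -0.003, -1.0]]
ft_force: [0.2, 0.5, -0.3]
grip_width: 0.0877
gripper_force: 0.0
```

step_arm(
  rows=[1,0,0,0,0,1,0,0,0,0,1,0,0,0,0],
)

```text
clock: 29.62
eef_pos: [0.4139, 0.0498, 0.123]
tcp_rot: [[0.217, 0.976, 0.001], [0.976, -0.217, 0.0], [0.0, 0.001, -1.0]]
ft_force: [0.4, -0.0, -0.0]
grip_width: 0.0881
gripper_force: 0.0
```

Run:
```python
from h import *
to(.4155,.050,.030)
```

```text
clk 29.6167 pos [0.4139 0.0498 0.123 ] H -12.55 q [  5.  17. 123.  -0.  40.  18.] units [0.02 0.05 3.1 ] [ 0.4 -0.  -0. ] 0.08805581882631418
```

step_arm(
  rows=[1,0.02,0.05,0.5,0,1,0,0,0.8,0,1,0,0,0.8,0,1,0,0,0.7,0,1,0,0,0.3,0],
)

```text
clock: 30.03
eef_pos: [0.4141, 0.0499, 0.0279]
tcp_rot: [[0.217, 0.976, -0.002], [0.976, -0.217, -0.0], [-0.001, -0.002, -1.0]]
ft_force: [-0.1, -0.2, 0.1]
grip_width: 0.0881
gripper_force: 0.0
```

step_arm(
  rows=[1,0,0,0,0,0.6,0,0,0,0,0.6,0,0,0,0,0.6,0,0,0,0,0.6,0,0,0,0],
  force=10,
)

```text
clock: 30.45
eef_pos: [0.4152, 0.0504, 0.0304]
tcp_rot: [[0.217, 0.976, 0.002], [0.976, -0.217, 0.0], [0.001, 0.002, -1.0]]
ft_force: [-0.4, 0.0, -0.5]
grip_width: 0.0647
gripper_force: 0.0
```

step_arm(
  rows=[0.6,0,0,0,0,0.6,0,0,0,0,0.6,0,0,0,0],
)

```text
clock: 30.7
eef_pos: [0.4149, 0.0504, 0.0303]
tcp_rot: [[0.217, 0.976, 0.001], [0.976, -0.217, 0.0], [0.0, 0.001, -1.0]]
ft_force: [-1.3, -0.2, 8.8]
grip_width: 0.0606
gripper_force: 10.0
```

Run:
```python
from h import *
to(.5329,-.0115,.14)
```

```text
clk 30.7 pos [0.4149 0.0504 0.0303] H -12.51 q [  5.  28. 125.  -0.  27.  18.] units [-1.16  4.29 -3.65] [-1.3 -0.2  8.8] 0.060602948420257756
```

step_arm(
  rows=[0.6,0,0,-0.3,0,0.6,0,0,-0.6,0,0.6,0,0,-0.9,0,0.6,0,0,-1,0,0.6,0,0,-0.9,0],
)

```text
clock: 31.12
eef_pos: [0.4139, 0.0503, 0.1423]
tcp_rot: [[0.217, 0.976, -0.0], [0.976, -0.217, -0.0], [-0.0, -0.0, -1.0]]
ft_force: [-0.5, -0.8, -0.9]
grip_width: 0.0605
gripper_force: 10.0
```

step_arm(
  rows=[0.6,0,0.2,-0.5,0,0.6,-0.16,0.4,0,0,0.6,-0.2,0.6,0,0,0.6,-0.2,0.7,0,0,0.6,-0.2,0.7,0,0],
)

```text
clock: 31.53
eef_pos: [0.4862, 0.0103, 0.1549]
tcp_rot: [[0.216, 0.976, -0.0], [0.976, -0.216, -0.0], [-0.0, -0.0, -1.0]]
ft_force: [0.6, -0.3, -2.1]
grip_width: 0.0608
gripper_force: 10.0
```

step_arm(
  rows=[0.6,-0.2,0.7,0,0,0.6,-0.2,0.5,0,0,0.6,0,0.4,0,0,0.6,0,0.1,0,0,0.6,0,0,0,0],
)

```text
clock: 31.95
eef_pos: [0.533, -0.0122, 0.1544]
tcp_rot: [[0.217, 0.976, -0.001], [0.976, -0.217, 0.0], [-0.0, -0.001, -1.0]]
ft_force: [-0.4, -0.0, -1.2]
grip_width: 0.0605
gripper_force: 10.0
```

step_arm(
  rows=[0.6,0,0,0,0,0.6,0,0,0,0,0.6,0,0,0,0,0.6,0,0,0,0],
)

```text
clock: 32.28
eef_pos: [0.5322, -0.0114, 0.1555]
tcp_rot: [[0.216, 0.976, -0.0], [0.976, -0.216, 0.0], [-0.0, -0.0, -1.0]]
ft_force: [-0.2, -0.1, -1.0]
grip_width: 0.0607
gripper_force: 10.0
```

Run:
```python
from h import *
to(.5329,-.0115,.13)
im=arm.get_image('scene')
a=cv2.resize(im[100:250,190:390],(800,600),interpolation=cv2.INTER_CUBIC)
cv2.imwrite('pics/c10.png',a[:,:,::-1])
M=masks(im)
for k in('blue','yellow'):
    nn,l,st,ce=cv2.connectedComponentsWithStats(M[k].astype(np.uint8));print(k,[(st[i],ce[i].round(1)) for i in range(1,nn) if st[i][4]>15])
```

```text
clk 32.2833 pos [ 0.5322 -0.0114  0.1555] H -12.48 q [ -3.  22. 108.  -0.  50.  10.] units [0.   0.02 0.85] [-0.2 -0.1 -1. ] 0.06072982942045695
blue [(array([ 152,    0,   58,   37, 1002], dtype=int32), array([178.3,  12.8])), (array([442,   0,  31,  42, 637], dtype=int32), array([457.6,  20.4])), (array([ 499,  180,   61,   73, 2576], dtype=int32), array([530.1, 214. ])), (array([287, 183,  14,   5,  35], dtype=int32), array([293.3, 185.6])), (array([282, 186,  23,  20, 291], dtype=int32), array([291.9, 196.8]))]
yellow [(array([300, 156,   5,   8,  21], dtype=int32), array([301.6, 159.4])), (array([288, 165,  19,  19, 214], dtype=int32), array([298.2, 175.4]))]
```

step_arm(
  rows=[0.6,0,0.02,0.3,0,0.6,0,0,0.3,0,0.6,0,0,0.15,0,0.6,0,0,0.05,0,0.6,0,0,0,0],
)

```text
clock: 32.75
eef_pos: [0.5327, -0.0117, 0.1305]
tcp_rot: [[0.217, 0.976, -0.002], [0.976, -0.217, 0.0], [-0.0, -0.002, -1.0]]
ft_force: [1.4, -0.0, -2.0]
grip_width: 0.0607
gripper_force: 10.0
```

step_arm(
  rows=[0.6,0,0,0.06,0,0.6,0,0,0,0,0.6,0,0,0.06,0,0.6,0,0,0,0,0.6,0,0,0,0],
)

```text
clock: 33.17
eef_pos: [0.5334, -0.0117, 0.128]
tcp_rot: [[0.217, 0.976, 0.0], [0.976, -0.217, 0.0], [0.0, 0.0, -1.0]]
ft_force: [-0.4, 0.4, -1.9]
grip_width: 0.0606
gripper_force: 10.0
```

step_arm(
  rows=[0.6,0,0,0.04,0,0.6,0,0,0,0,0.6,0,0,0,0],
)

```text
clock: 33.42
eef_pos: [0.5333, -0.0118, 0.1267]
tcp_rot: [[0.217, 0.976, -0.0], [0.976, -0.217, 0.0], [0.0, -0.0, -1.0]]
ft_force: [0.1, -0.4, -1.8]
grip_width: 0.0606
gripper_force: 10.0
```

Run:
```python
from h import *
to(.5329,-.0115,.125)
im=arm.get_image('scene')
a=cv2.resize(im[100:250,190:390],(800,600),interpolation=cv2.INTER_CUBIC)
cv2.imwrite('pics/c11.png',a[:,:,::-1])
```

```text
clk 33.4167 pos [ 0.5333 -0.0118  0.1267] H -12.51 q [ -3.  24. 109.   0.  47.  10.] units [ 0.01 -0.02  0.06] [ 0.1 -0.4 -1.8] 0.06062274151296493
```

step_arm(
  rows=[0.6,0,-0.01,0.04,0,0.6,0,0,0,0,0.6,0,0,0,0],
)

```text
clock: 33.72
eef_pos: [0.533, -0.0117, 0.1254]
tcp_rot: [[0.217, 0.976, -0.0], [0.976, -0.217, -0.0], [-0.0, -0.0, -1.0]]
ft_force: [-0.2, 0.8, -1.2]
grip_width: 0.0604
gripper_force: 10.0
```

step_arm(
  rows=[0.6,0,0,0.03,0,0.6,0,0,0,0,0.6,0,0,0,0],
)

```text
clock: 33.97
eef_pos: [0.5332, -0.0117, 0.1253]
tcp_rot: [[0.217, 0.976, 0.0], [0.976, -0.217, -0.0], [0.0, 0.0, -1.0]]
ft_force: [-3.2, -0.1, 5.8]
grip_width: 0.0607
gripper_force: 10.0
```

step_arm(
  rows=[0.6,0,0,0.03,0,0.6,0,0,0,0,0.6,0,0,0,0],
)

```text
clock: 34.22
eef_pos: [0.5333, -0.0117, 0.1248]
tcp_rot: [[0.217, 0.976, 0.001], [0.976, -0.217, 0.0], [0.0, 0.001, -1.0]]
ft_force: [-3.9, 0.1, 11.2]
grip_width: 0.061
gripper_force: 10.0
```

Contact came at the predicted height. I'll relax the preload and release.

step_arm(
  rows=[0.6,0,0,-0.04,0,0.6,0,0,0,0,0.75,0,0,0,0,0.75,0,0,0,0,0.85,0,0,0,0],
)

```text
clock: 34.63
eef_pos: [0.5331, -0.0117, 0.1247]
tcp_rot: [[0.217, 0.976, -0.0], [0.976, -0.217, 0.0], [-0.0, -0.0, -1.0]]
ft_force: [-0.2, -0.5, -0.6]
grip_width: 0.0696
gripper_force: 0.0
```

step_arm(
  rows=[0.95,0,0,0,0,1,0,0,0,0,1,0,0,0,0,1,0,0,-0.3,0,1,0,0,-0.7,0],
)

```text
clock: 35.05
eef_pos: [0.5312, -0.0116, 0.1534]
tcp_rot: [[0.217, 0.976, -0.005], [0.976, -0.217, 0.0], [-0.001, -0.005, -1.0]]
ft_force: [-0.5, 0.3, -1.1]
grip_width: 0.0879
gripper_force: 0.0
```

step_arm(
  rows=[1,0,0,-1,0,1,0,0,-1,0,1,0,0,-0.5,0,1,0.5,-0.8,0,0,1,0.5,-1,0,0],
)

```text
clock: 35.47
eef_pos: [0.4887, 0.0291, 0.2321]
tcp_rot: [[0.219, 0.976, 0.005], [0.976, -0.219, 0.0], [0.001, 0.005, -1.0]]
ft_force: [-0.5, 0.2, -0.7]
grip_width: 0.0879
gripper_force: 0.0
```

step_arm(
  rows=[1,0.5,-1,0,0,1,0.5,-1,0,0,1,0.5,-1,0,0,1,0,0,0,0,1,0,0,0,0],
)

```text
clock: 35.88
eef_pos: [0.4079, 0.0935, 0.2307]
tcp_rot: [[0.214, 0.977, 0.001], [0.977, -0.214, 0.0], [0.0, 0.001, -1.0]]
ft_force: [0.8, -0.7, -0.4]
grip_width: 0.0881
gripper_force: 0.0
```

Run:
```python
from h import *
to(.5329,-.0115,.125)
im=arm.get_image('scene');tp=arm.get_image('top')
a=cv2.resize(im[110:230,210:370],(400,300),interpolation=cv2.INTER_CUBIC)
b=cv2.resize(tp[170:290,200:360],(400,300),interpolation=cv2.INTER_CUBIC)
cv2.imwrite('pics/c12.png',np.hstack([a,b])[:,:,::-1])
print(proj('scene',[[.533,-.0117,.175]]),proj('top',[[.533,-.0117,.175]]))
```

```text
clk 35.8833 pos [0.4079 0.0935 0.2307] H -12.36 q [ 11.   6. 118.  -0.  56.  24.] units [-2.53  4.81  3.53] [ 0.8 -0.7 -0.4] 0.0881055975081689
[[295.13914912 164.19119676]] [[283.46602442 221.10962972]]
```

View pics/c12.png

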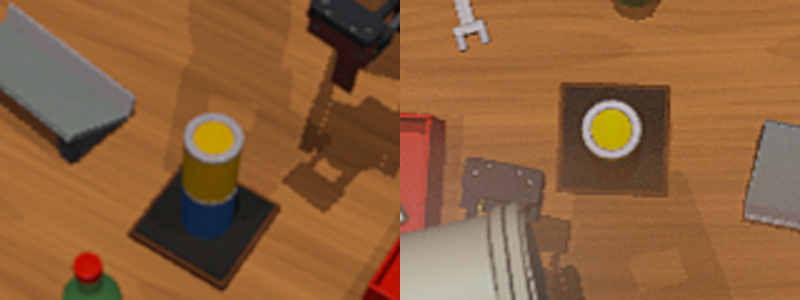

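The yellow cup stands squarely on the blue one at the pad's centre (scene (212,137), top (611,129)), and the robot is clear of everything. I'll hand in.

```bash
python3 -c "
from bench import arm
print(arm.hand_in())"
```

```text
the job is handed in; nothing more can be done
None
```

The job is handed in at about 36 s: the offcut is in the red crate, and the yellow cup stands squarely on the blue one, both mouth-down and upright in the middle of the pad, with the gripper clear.

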